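# Refit the dial knob on the bench speed controller and hold it down

## Robot

A 6-joint arm with a two-finger parallel gripper is mounted at the origin on the work surface; the furniture and walls round the work are solid. World frame = base frame: x ahead of the robot, y to its left, z up, the work surface at z = 0. Lengths are in m, angles in rad, forces in N, time in s.
With the tool pointing down it reaches from about 0.3 to 0.775 m from the base axis. Payload 14.6 kg.
Tool frame: the origin (TCP) lies at the very end of the fingers, on their centre line; the grasp point (between the pads) lies ctrl.tcp_to_grasp behind it (ctrl.tcp_to_grasp is the distance from the TCP to the grasp point, in m); x points along the fingers, y is the direction in which the jaws open and shut, and the axes are right-handed (so a half turn about x gives the same grasp; the last joint's range is limited). The gripper opens to 94 mm and grips with 3 to 60 N. Pads are 16 mm wide; open, the fingers measure 119 mm over their backs; the gripper's body (75 mm by 177 mm) begins 78 mm behind the grasp point.
Start: joints at [-1.332, 0.3, 1.521, -0, 1.321, -0.067], TCP at [0.166, -0.524, 0.205] pointing down, gripper open.
Joint ranges: [-3.03, 3.03], [-0.79, 2.21], [0.23, 2.52], [-1.04, 4.18], [0, 3.07], [-2.55, 2.55]. Speed limits (rad/s): [2.22, 2.22, 2.57, 3.14, 3.14, 3.14].

## Interface

Orientations are given as [roll, pitch, yaw] about the fixed x, y, z axes, in that order (R = Rz(yaw) Ry(pitch) Rx(roll)).
In Python, from station import ctrl gives the robot as it stands.
- The arm moves only by the tool play_rows, never from a script. Its argument "increments" is a list that holds one entry, the list of rows, each a list of 5 numbers: the closure in counts, from 0 (fully open) to 255 (shut), then the shift along the tool's x, y, z in cm, then the turn about the tool's x in degrees. A call has 1 to 12 rows; each row shifts and turns the commanded pose from where the row before left it, along the tool's axes as they then stand; what a row does not reach is not made up. A row lasts 1/12 s, in which the tool goes at most 41.7 mm and 7.16 degrees, less where a joint would pass 70% of its speed; a pose out of reach is approached as far as the arm can. A call is refused whole if a number of a shift passes 4.17 or a number of a turn 7.16, either way. A call with a gripper value outside its range is refused whole. The fingers move at their own pace and stop on an object; "newtons" is the grip in N (left out, the last holds). Time passes only in rows, so rows that do not move let the fingers close. It gives the time, the measured TCP pose, the force and the opening at its end, in the units of the state.
- ctrl.get_obs(): the state, without advancing time (a new reading comes with each control period).
- ctrl.camera(name): name is "scene" or "top" or "wrist"; returns the picture (480x640x3 uint8, red, green, blue); there is no depth.
- ctrl.calibration(name): a dict with "fx", "fy", "cx", "cy" (pixels), "rvec" (rotation vector, rad) and "tvec" (3), from world to camera coordinates, as OpenCV has them; the wrist camera has in their place "T_tool_cam" (4x4, takes a point from camera to tool coordinates, whose origin is the TCP and whose axes are the tool frame's). Camera axes: x right, y down, z forward; pixel columns grow to the right and rows downward; lengths in m; the calibration is good to about 2 mm. The wrist camera is an equidistant fisheye: a pixel r from the principal point sees the ray r / f radians off the axis. A picture is of the moment at which its call begins: read the wrist's pose just before it. calibration takes no time and is no camera call.
- ctrl.hand_in(): hands the job in, once; it reports no verdict.
The state is a dict: "time_s": time; "qpos": joint angles; "joint_vel": joint speeds; "tau": joint torques, N m; "ee_pos": TCP position; "eef_rot": TCP orientation; "force": force on the tool from outside, world axes, zero at the start; "moment": the same for the moment, N m; "grip_width": finger opening in m.
Only numpy, scipy, OpenCV 4.12 (cv2) and the standard library are available. Lean on these libraries where they do the work, as an engineer would, in place of code of your own. Each camera call takes 0.05 s, during which the arm holds its last target.

## Task

The speed controller has lost its dial knob, and somebody has dropped the roll of masking tape over its bare spindle. Take the tape roll off and lay it flat on the bench, then fit the knob: turn it so that the flat in its bore matches the flat of the D-shaped spindle and push it straight down until the spring washer under it is squeezed flat. Finish with the knob still in the gripper, gripped and pressed fully home, so that I can tighten its grub screw; leave the other things on the bench where they are.

Things in the scene. Friction and masses are not known exactly. Their poses are not given: they have to be found in the camera images.
- unit: Speed controller: grey sheet-metal box 150 x 150 mm, fixed on the bench. Origin under its centre on the bench, z up, front (rocker switch, lamp, fuse holder) to its own -x. On its light top lies a round black dial plate, 120 mm in diameter, with a white scale; the plate's upper face is 94 mm above the bench. The upright spindle stands on the box's axis, in the plate's centre.
- spindle_tip (a point): Centre of the spindle's top end, 125 mm above the bench (31 mm above the dial plate). The bare metal spindle is 14 mm in diameter with one flat, 2.2 mm off its axis, facing this frame's -x; z up; end chamfered by 2 mm. The frame turns with the spindle; the flat starts facing roughly towards the robot, up to 0.8 rad either way.
- spindle (a joint): Turn of the spindle in the box, rad, positive anticlockwise from above; 0: the flat faces the box's front. It turns stiffly (0.12 N m) between -2.36 and 2.36 and stays where it is.
- washer (a joint): Travel of the steel spring washer (wave spring, 24 mm outside diameter) round the foot of the spindle: 0 at rest, its top 9 mm above the dial plate; 0.004 m squeezed flat, its top 5 mm above the plate. It pushes up with 2 N at the start of its travel and 10 N at the end, where it meets a hard stop; it springs back when let go.
- knob: Dial knob, black plastic, loose, about 90 g, upright on the bench left of the box, bore down. Origin in the centre of its underside, z up. Round skirt, 84 mm in diameter, 6 mm thick; above it a round fluted grip, 40 mm in diameter, from 6 to 43 mm above the underside: grip it there from above, at any angle. White pointer line on the skirt and dark line on the silver cap point to its -x.
- knob_bore (a point): Centre of the bore's mouth in the knob's underside (the knob's origin and axes). D bore: diameter 15.2 mm, flat 2.8 mm off the axis on the pointer side (-x), 29 mm deep. It slides on within about 0.12 rad of the spindle's direction (pointer over the spindle's flat) and jams when farther off. Fully home, this point is 99 mm above the bench, 26 mm below the spindle's tip, on the flattened washer.
- masking_tape: Roll of beige masking tape, loose, 90 g, 104 mm outside diameter, bore 78 mm, wall 13 mm, 24 mm high. Origin in the centre of its underside, z along its axis. At the start it lies flat on the dial plate round the spindle, within 6 mm of centre, and keeps the knob's skirt from going down. Take it by its wall from above, one finger in the bore.
- rivet_case: Flat red compartment case, 135 x 192 x 40 mm, origin under its centre, fixed near the bench's right edge. The bench between this case and the robot, at the right of the controller's front, is free. (On the left near the robot, well short of the knob, lies a fixed head magnifier, 52 mm high.)
- mallet: Bystander: rubber mallet with a wooden handle, 211 mm long, head 91 x 55 mm, lying loose on the bench behind the box.
- green_tape: Bystander: roll of green tape, 80 mm in diameter, 18 mm high, loose behind the box on the right; origin under its centre.
- screwdriver: Bystander: orange screwdriver, 186 mm long, 26 mm thick, lying loose across the bench in front of the box.
- angle_1: Bystander: drilled aluminium angle clip, 52 x 31 x 25 mm, lying loose to the left of the box, behind the knob. (Behind it hangs a fixed monitor, 0.10 to 0.42 m above the bench, slanting from about x 0.64, y 0.17 back to x 0.76, y 0.62: do not sweep the arm through it.)

How it is judged:
By the outcome, as a careful person would: the job done as asked, in the order asked, and still so for the second after the job is handed in, while the arm keeps its last pose, push and grip.
It also fails if it takes over 72 s, if anything falls off the work surface, if the arm or the gripper's body presses on something with over 40 N, if the wrist force passes 120 N, or if a joint passes its speed limit or range.

## Working session

There is one attempt and no reset: what is moved stays moved. The work goes in short steps, Python scripts to look and compute and a tool call to move; the robot and the scene stay as the last step left them, time stands still between calls to the robot, and variables do not carry over. Pictures are saved under pics/ and viewed, and the job is handed in when it is done.

Besides the shell and the picture viewer there is one more tool, called after "Request:" as name([rows], argument=value, ...), one row to a line, values as JSON. play_rows: Moves the arm, as the interface text tells. Its arguments: {"type":"object","properties":{"increments":{"type":"array"},"newtons":{"type":"number"}},"required":["increments"]}

```bash
ls; mkdir -p pics
python3 - <<'E'
from station import ctrl
import cv2
o=ctrl.get_obs(); print(o, ctrl.tcp_to_grasp)
for n in ("scene","top","wrist"):
    cv2.imwrite(f"pics/{n}0.png",ctrl.camera(n)[:,:,::-1]); print(n,ctrl.calibration(n))
E
```

```text
pics
{'time_s': 0.0, 'qpos': array([-1.33158591e+00,  3.00506347e-01,  1.52156530e+00, -2.07380892e-05,
        1.32070651e+00, -6.66020215e-02]), 'joint_vel': array([-0.00127942,  0.0008145 , -0.00157466, -0.00039222,  0.00129363,
       -0.000162  ]), 'tau': array([-1.52647925e-03, -5.31807947e+01, -3.52738237e+01,  7.08103809e-02,
        2.44122039e-02, -8.97982727e-05]), 'ee_pos': array([ 0.1655168 , -0.52423192,  0.20487367]), 'eef_rot': array([-1.62045621,  1.56961066,  1.82695403]), 'force': array([-0.7856086 ,  0.31464581, -0.33806103]), 'moment': array([-0.00618515,  0.03298096,  0.02119946]), 'grip_width': 0.09386299563030615} 0.0188
scene {'fx': 466.47901342119417, 'fy': 466.47901342119417, 'cx': 321.00727445813703, 'cy': 249.2932609177151, 'rvec': array([ 2.35925917, -0.76721076,  0.26758284]), 'tvec': array([-0.50776094,  0.29786994,  0.80288654])}
top {'fx': 525.5596467137407, 'fy': 525.5596467137407, 'cx': 318.51974432015334, 'cy': 237.054330848014, 'rvec': array([ 2.18780925, -2.14967685,  0.10316532]), 'tvec': array([-0.03849903,  0.59923466,  1.31282743])}
wrist {'fx': 371.64829954431775, 'fy': 371.64829954431775, 'cx': 322.19749553610524, 'cy': 238.5272320114099, 'T_tool_cam': array([[ 1.41269054e-03, -2.45794538e-01,  9.69320922e-01,
        -1.79492578e-01],
       [ 9.99998860e-01,  8.63507909e-04, -1.23843752e-03,
        -1.31975825e-03],
       [-5.32615104e-04,  9.69321567e-01,  2.45795478e-01,
        -7.14289493e-02],
       [ 0.00000000e+00,  0.00000000e+00,  0.00000000e+00,
         1.00000000e+00]])}
```

View pics/scene0.png

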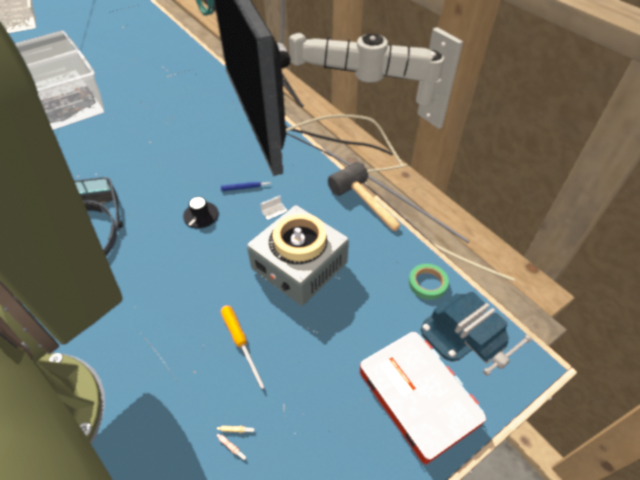

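View pics/top0.png

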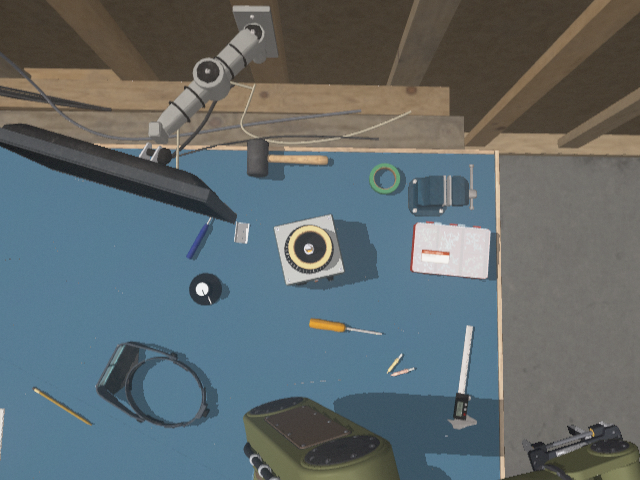

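View pics/wrist0.png

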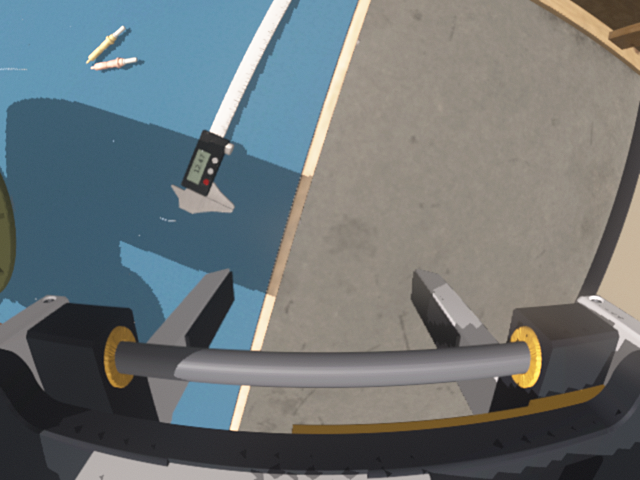

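The top view shows the tape ring and spindle at about (309,250), the knob at (205,289) and the screwdriver at (345,328). The right front bench, around (440,330), is free apart from small pieces.

```bash
cat > h.py <<'E'
import numpy as np, cv2
from station import ctrl
from scipy.spatial.transform import Rotation as R
def cam(n,obs=None):
    c=ctrl.calibration(n)
    if n!="wrist":
        Rm=cv2.Rodrigues(c["rvec"])[0]; return c,Rm.T,-Rm.T@c["tvec"]
    o=obs or ctrl.get_obs(); T=np.eye(4); T[:3,:3]=R.from_euler("xyz",o["eef_rot"]).as_matrix(); T[:3,3]=o["ee_pos"]
    M=T@c["T_tool_cam"]; return c,M[:3,:3],M[:3,3]
def ray(n,uv,obs=None):
    c,Rm,p=cam(n,obs); x=(uv[0]-c["cx"])/c["fx"]; y=(uv[1]-c["cy"])/c["fy"]
    if n=="wrist":
        r=np.hypot(x,y); s=np.sin(r)/max(r,1e-9); d=np.array([x*s,y*s,np.cos(r)])
    else: d=np.array([x,y,1.])
    return p,Rm@d
def onz(n,uv,z,obs=None):
    p,d=ray(n,uv,obs); return p+d*(z-p[2])/d[2]
def proj(n,P,obs=None):
    c,Rm,p=cam(n,obs); q=Rm.T@(np.asarray(P)-p)
    if n=="wrist":
        r=np.hypot(q[0],q[1]); th=np.arctan2(r,q[2]); k=th/max(r,1e-9); return np.array([c["cx"]+c["fx"]*q[0]*k,c["cy"]+c["fy"]*q[1]*k])
    return np.array([c["cx"]+c["fx"]*q[0]/q[2],c["cy"]+c["fy"]*q[1]/q[2]])
def st():
    o=ctrl.get_obs(); Rm=R.from_euler("xyz",o["eef_rot"]).as_matrix()
    print("t %.2f"%o["time_s"],"tcp",o["ee_pos"].round(4),"toolx",Rm[:,0].round(3),"y",Rm[:,1].round(3),"z",Rm[:,2].round(3),"F",o["force"].round(1),"w %.4f"%o["grip_width"],"q",o["qpos"].round(2))
    return o,Rm
def snap(n,name,crop=None,k=1):
    o=ctrl.get_obs(); im=ctrl.camera(n)[:,:,::-1].copy(); cv2.imwrite(f"pics/{name}_raw.png",im)
    if crop: x0,y0,x1,y1=crop; im=im[y0:y1,x0:x1]
    if k!=1: im=cv2.resize(im,None,fx=k,fy=k,interpolation=cv2.INTER_CUBIC)
    cv2.imwrite(f"pics/{name}.png",im); return o
E
python3 - <<'E'
from h import *
im=cv2.imread("pics/top0.png")
a=cv2.resize(im[205:295,265:355],None,fx=6,fy=6,interpolation=cv2.INTER_CUBIC)
b=cv2.resize(im[260:320,170:240],None,fx=3.5,fy=3.5,interpolation=cv2.INTER_CUBIC)
c=np.zeros((540,790,3),np.uint8); c[:,:540]=a; c[:b.shape[0],540:540+b.shape[1]]=b
cv2.imwrite("pics/topz.png",c)
hsv=cv2.cvtColor(im,cv2.COLOR_BGR2HSV)
m=cv2.inRange(hsv,(15,60,150),(32,200,255)); m[:, :260]=0;m[:,360:]=0;m[:200]=0;m[300:]=0
cs=max(cv2.findContours(m,cv2.RETR_EXTERNAL,cv2.CHAIN_APPROX_NONE)[0],key=cv2.contourArea)
e=cv2.fitEllipse(cs);print(e, "tape top at",onz("top",e[0],.118))
m=(im[260:320,170:240].max(2)<70).astype(np.uint8); 
cs=max(cv2.findContours(m,cv2.RETR_EXTERNAL,cv2.CHAIN_APPROX_NONE)[0],key=cv2.contourArea)
print(cv2.fitEllipse(cs))
for uv in((205,289),(203,290)): print(onz("top",uv,.006),onz("top",uv,.043))
print("screwdriver",onz("top",(309,324),.01),onz("top",(382,334),.01),"case",[onz("top",p,.04).round(3) for p in((413,272),(488,278),(412,224))])
print("fuses/caliper",[onz("top",p,.005).round(3) for p in((402,354),(414,371),(470,326),(462,428),(388,370))])
print("home tips",proj("top",[.1655,-.524,.2]))
st()
E
```

```text
((309.60205078125, 246.85028076171875), (42.81499099731445, 43.12617492675781), 1.2836443185806274) tape top at [ 0.56724448 -0.00756336  0.118     ]
((35.035552978515625, 28.337148666381836), (28.95452880859375, 31.65351676940918), 69.52543640136719)
[0.46262274 0.26213894 0.006     ] [0.46274959 0.25407075 0.043     ]
[0.45996981 0.26719213 0.006     ] [0.46016887 0.25898642 0.043     ]
screwdriver [ 0.37856898 -0.00754229  0.01      ] [ 0.35674821 -0.19374801  0.01      ] case [array([ 0.515, -0.267,  0.04 ]), array([ 0.503, -0.456,  0.04 ]), array([ 0.636, -0.265,  0.04 ])]
fuses/caliper [array([ 0.307, -0.245,  0.005]), array([ 0.265, -0.276,  0.005]), array([ 0.381, -0.419,  0.005]), array([ 0.127, -0.396,  0.005]), array([ 0.266, -0.21 ,  0.005])]
home tips [545.8408836  434.61696342]
t 0.15 tcp [ 0.1655 -0.5243  0.205 ] toolx [-0.     0.001 -1.   ] y [ 0.301 -0.954 -0.001] z [-0.954 -0.301 -0.   ] F [ 0.6 -0.8 -0.4] w 0.0940 q [-1.33  0.3   1.52 -0.    1.32 -0.07]
```

View pics/topz.png

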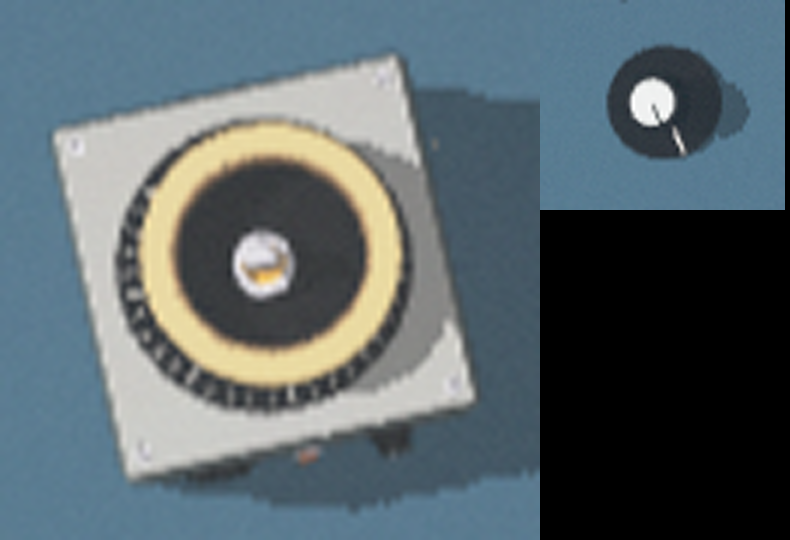

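Request:
play_rows([
  [[146,0,-2.05,-3.4,0],[146,0,-2.05,-3.4,0],[146,0,-2.05,-3.4,0],[146,0,-2.05,-3.4,0],[146,0,-2.05,-3.4,0],[146,0,-2.05,-3.4,0],[146,0,-2.05,-3.4,0],[146,0,-2.05,-3.4,0],[146,0,-2.05,-3.4,0],[146,0,-2.05,-3.4,0],[146,0,-2.05,-3.4,0],[146,0,-2.05,-3.4,0]],
])

```text
time_s: 1.15
ee_pos: [0.4815, -0.1652, 0.2054]
eef_rot: [1.998, 1.571, -0.838]
force: [-0.3, -0.8, 0.2]
grip_width: 0.0402
```

Request:
play_rows([
  [[146,0,-1.9,-3.0,0],[146,0,-1.9,-3.0,0],[146,0,-1.9,-3.0,0],[146,0,-1.5,-2.6,0],[146,0,0,0,0],[146,0,0,0,0]],
])

```text
time_s: 1.65
ee_pos: [0.5698, -0.0624, 0.2047]
eef_rot: [-0.433, 1.57, 3.016]
force: [0.4, -0.2, 0.4]
grip_width: 0.0402
```

Run:
```python
from h import *
o,_=st()
snap("wrist","w1")
im=cv2.imread("pics/w1_raw.png")
p=proj("wrist",[.566,-.006,.125],o); print(p)
x,y=p.astype(int); c=im[max(y-60,0):y+60,x-75:x+75]; cv2.imwrite("pics/w1z.png",cv2.resize(c,None,fx=5,fy=5,interpolation=cv2.INTER_CUBIC)); print(x-75,max(y-60,0))
print("top spindle",onz("top",(308.8,249.2),.125))
```

```text
t 1.65 tcp [ 0.5698 -0.0624  0.2047] toolx [-0.001  0.    -1.   ] y [ 0.303 -0.953 -0.001] z [-0.953 -0.303  0.001] F [ 0.4 -0.2  0.4] w 0.0402 q [-0.17  0.35  1.45 -0.    1.34  1.09]
[248.71131001 227.89093491]
173 167
top spindle [ 0.56107348 -0.00592371  0.125     ]
```

View pics/w1.png

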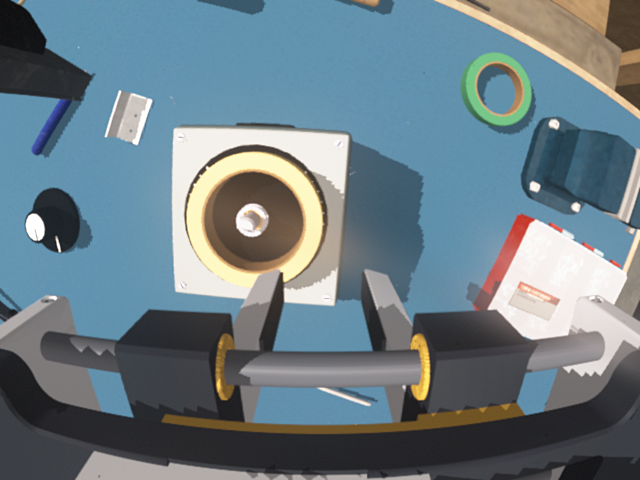

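View pics/w1z.png

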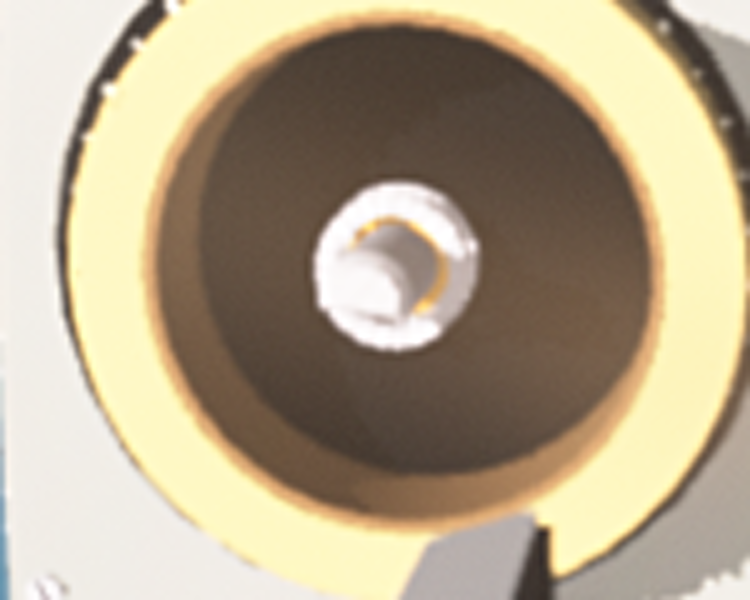

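The wrist view shows the tape ring centred at about (257,217) and the spindle tip at about (247,223). The green tape and case lie clear to the right.

Run:
```python
from h import *
o=ctrl.get_obs()
im=cv2.imread("pics/w1_raw.png"); hsv=cv2.cvtColor(im,cv2.COLOR_BGR2HSV)
m=cv2.inRange(hsv,(15,30,235),(32,140,255)); m[:,:180]=0;m[:,340:]=0;m[:140]=0;m[300:]=0
cs=cv2.findContours(m,cv2.RETR_CCOMP,cv2.CHAIN_APPROX_NONE)[0]
for c in sorted(cs,key=cv2.contourArea)[-2:]:
    P=np.array([onz("wrist",p[0],.118,o)[:2] for p in c if p[0][1]<262]).astype(np.float32)
    A=np.c_[2*P,np.ones(len(P))]; s=np.linalg.lstsq(A,(P**2).sum(1),rcond=None)[0]; print(s[:2],np.sqrt(s[2]+s[0]**2+s[1]**2))
print("spindle",onz("wrist",(247,223),.125,o), "knob cap",onz("wrist",(36,228),.043,o))
# scene check
s=cv2.imread("pics/scene0.png"); cv2.imwrite("pics/s0z.png",cv2.resize(s[190:300,170:350],None,fx=4.4,fy=4.4,interpolation=cv2.INTER_CUBIC))
print(proj("scene",[.561,-.006,.125]))
print("sc tip", onz("scene",(298,237),.125))
t=cv2.imread("pics/top0.png")
hsv=cv2.cvtColor(t,cv2.COLOR_BGR2HSV); m=cv2.inRange(hsv,(15,40,150),(32,200,255)); m[:, :260]=0;m[:,360:]=0;m[:200]=0;m[300:]=0
for c in sorted(cv2.findContours(m,cv2.RETR_CCOMP,cv2.CHAIN_APPROX_NONE)[0],key=cv2.contourArea)[-2:]:
    (x,y),r=cv2.minEnclosingCircle(c); print("top",x,y,r,onz("top",(x,y),.118))
```

```text
[ 0.56542311 -0.01233074] 0.0010151924306103328
[ 0.57016332 -0.00663851] 0.04594779481909857
spindle [ 0.56867688 -0.00475331  0.125     ] knob cap [0.46371485 0.26097973 0.043     ]
[295.05210235 231.84107487]
sc tip [ 0.55821467 -0.0203147   0.125     ]
top 309.5 246.8333282470703 17.018064498901367 [ 0.56728071 -0.00731961  0.118     ]
top 309.631591796875 246.84210205078125 21.970232009887695 [ 0.56726524 -0.00763331  0.118     ]
```

View pics/s0z.png

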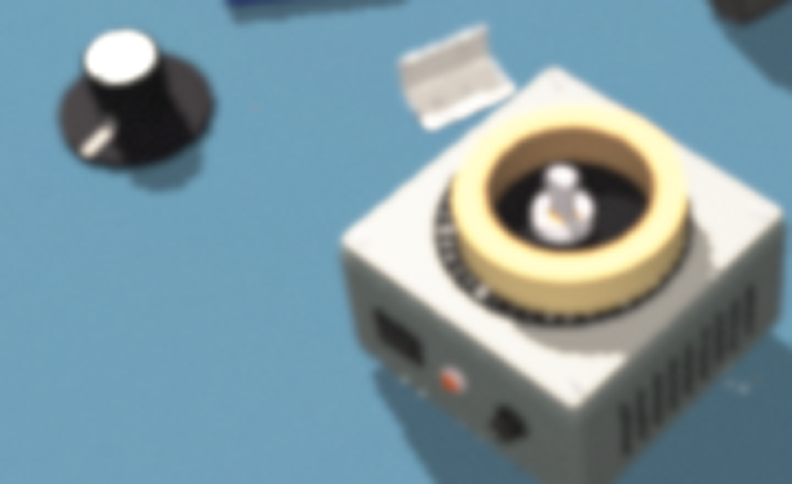

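Request:
play_rows([
  [[146,0,-0.75,-1.55,0],[146,0,0,0,0],[146,3,0,0,0],[146,3,0,0,0],[146,2,0,0,0],[146,1,0,0,0],[146,0,0,0,0],[146,0,0,0,0]],
])

```text
time_s: 2.37
ee_pos: [0.5821, -0.0523, 0.1163]
eef_rot: [2.579, 1.57, -0.257]
force: [1.0, 0.6, 0.6]
grip_width: 0.0404
```

Run:
```python
from h import *
st(); snap("wrist","w2")
```

```text
t 2.37 tcp [ 0.5821 -0.0523  0.1163] toolx [ 0.001 -0.    -1.   ] y [ 0.3   -0.954  0.   ] z [-0.954 -0.3   -0.   ] F [1.  0.6 0.6] w 0.0404 q [-0.15  0.46  1.52 -0.    1.16  1.11]
```

View pics/w2.png

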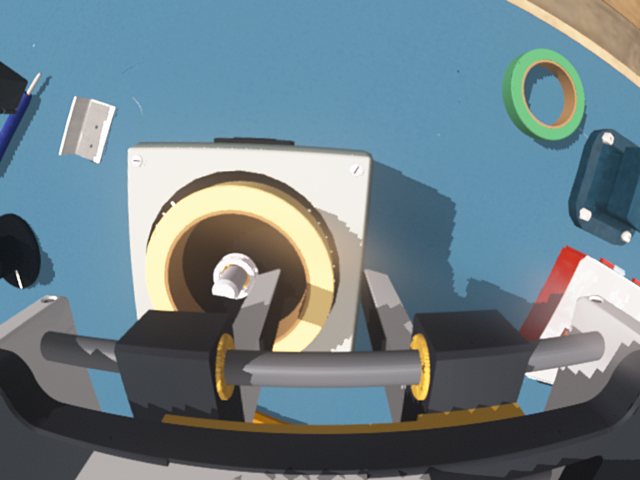

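The left finger is over the tape's bore and the right finger is outside it; the spindle at (232,275) is clear. Next I lower and close.

Request:
play_rows([
  [[146,1.0,0,0,0],[146,0.7,0,0,0],[146,0,0,0,0],[255,0,0,0,0],[255,0,0,0,0],[255,0,0,0,0],[255,0,0,0,0],[255,0,0,0,0]],
], newtons=25)

```text
time_s: 3.08
ee_pos: [0.5822, -0.0516, 0.0987]
eef_rot: [2.759, 1.57, -0.077]
force: [-1.0, 0.8, 1.8]
grip_width: 0.0142
```

Request:
play_rows([
  [[255,0,0,0,0],[255,-1,0,0,0],[255,-2,0,0,0],[255,-2,0,0,0],[255,-2,0,0,0],[255,0,0,0,0],[255,0,0,0,0]],
])

```text
time_s: 3.67
ee_pos: [0.5824, -0.0517, 0.1694]
eef_rot: [2.684, 1.569, -0.152]
force: [-0.1, -0.4, -1.7]
grip_width: 0.0141
```

Run:
```python
from h import *
st(); snap("wrist","w3")
```

```text
t 3.67 tcp [ 0.5824 -0.0517  0.1694] toolx [ 0.002 -0.    -1.   ] y [ 0.301 -0.954  0.001] z [-0.954 -0.301 -0.002] F [-0.1 -0.4 -1.7] w 0.0141 q [-0.15  0.41  1.46 -0.    1.27  1.11]
```

View pics/w3.png

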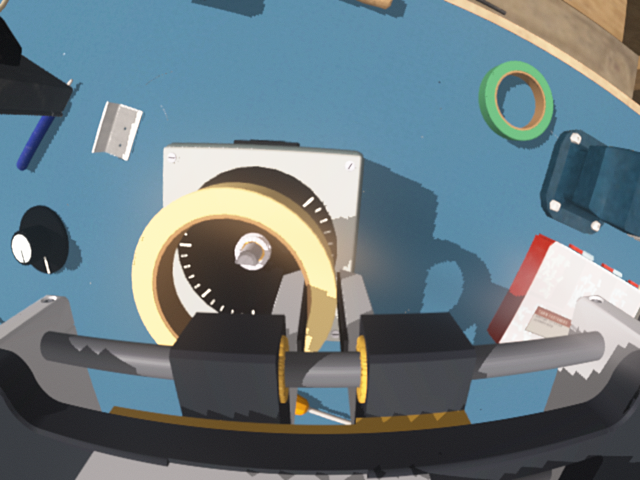

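The tape hangs level in the fingers and clears the spindle. I'll carry it to the free bench at front right.

Request:
play_rows([
  [[255,0,1.5,1.4,0],[255,0,2.6,2.4,0],[255,0,2.7,2.5,0],[255,0,2.7,2.5,0],[255,0,2.7,2.5,0],[255,0,2.7,2.5,0],[255,0,2.7,2.5,0],[255,0,2.7,2.5,0],[255,0,2.0,1.9,0],[255,0,1.3,1.2,0],[255,0,0,0,0],[255,0,0,0,0]],
])

```text
time_s: 4.72
ee_pos: [0.4436, -0.3427, 0.1672]
eef_rot: [-1.089, 1.569, 2.357]
force: [0.2, 0.5, -0.7]
grip_width: 0.0145
```

Run:
```python
from h import *
st(); snap("wrist","w4")
snap("top","t4")
```

```text
t 4.72 tcp [ 0.4436 -0.3427  0.1672] toolx [-0.001  0.001 -1.   ] y [ 0.3   -0.954 -0.002] z [-0.954 -0.3    0.001] F [ 0.2  0.5 -0.7] w 0.0145 q [-0.72  0.36  1.54  0.    1.25  0.54]
```

View pics/w4.png

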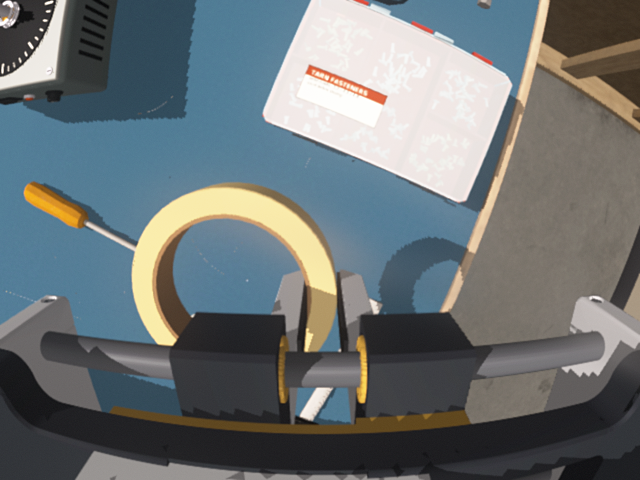

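View pics/t4.png

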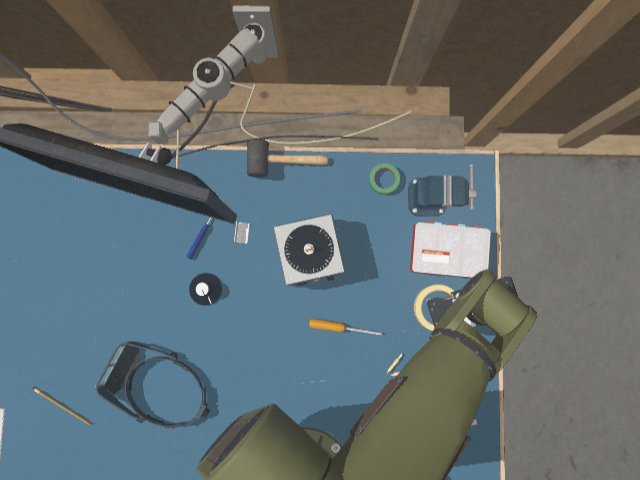

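The tape hangs over blue bench, clear of the case. The caliper tip shows near the right finger at (372,300), so I'll check clearance there.

Run:
```python
from h import *
o=ctrl.get_obs()
print(onz("wrist",(375,302),.01,o), "fuse/caliper", onz("wrist",(320,405),.01,o),"case corner",onz("wrist",(264,117),.04,o), onz("wrist",(462,201),.04,o),"sd",onz("wrist",(135,248),.003,o))
im=cv2.imread("pics/w4_raw.png"); hsv=cv2.cvtColor(im,cv2.COLOR_BGR2HSV)
m=cv2.inRange(hsv,(15,30,225),(32,150,255)); m[300:]=0;m[:170]=0;m[:,340:]=0;m[:,120:]
c=max(cv2.findContours(m,cv2.RETR_EXTERNAL,cv2.CHAIN_APPROX_NONE)[0],key=cv2.contourArea)
P=np.array([onz("wrist",p[0],.188,o)[:2] for p in c if p[0][1]<262 and p[0][0]<300])
A=np.c_[2*P,np.ones(len(P))]; s=np.linalg.lstsq(A,(P**2).sum(1),rcond=None)[0]; print(s[:2],np.sqrt(s[2]+s[0]**2+s[1]**2))
```

```text
[ 0.38411792 -0.41391282  0.01      ] fuse/caliper [ 0.24228424 -0.40108502  0.01      ] case corner [ 0.52133897 -0.26524535  0.04      ] [ 0.5069017 -0.4481546  0.04     ] sd [ 0.35905282 -0.15957256  0.003     ]
[ 0.44787578 -0.28780513] 0.03369603766917031
```

Request:
play_rows([
  [[255,1,0,0,0],[255,2,0,0,0],[255,3,0,0,0],[255,3,0,0,0],[255,3,0,0,0],[255,2,0,0,0],[255,1,0,0,0],[255,0.6,0,0,0],[255,0,0,0,0],[255,0,0,0,0]],
])

```text
time_s: 5.65
ee_pos: [0.4448, -0.3427, 0.0133]
eef_rot: [2.115, 1.57, -0.72]
force: [-0.2, -0.2, 0.2]
grip_width: 0.0147
```

Request:
play_rows([
  [[255,0.3,0,0,0],[255,0.3,0,0,0],[255,0.2,0,0,0],[255,0,0,0,0],[255,0,0,0,0]],
])

```text
time_s: 6.07
ee_pos: [0.4444, -0.3428, 0.0047]
eef_rot: [2.06, 1.57, -0.776]
force: [-0.2, -0.5, 0.4]
grip_width: 0.0143
```

Request:
play_rows([
  [[255,0.1,0,0,0],[255,0,0,0,0],[160,0,0,0,0],[160,0,0,0,0],[160,0,0,0,0],[160,0,0,0,0],[160,-2,0,0,0],[160,-3,0,0,0],[160,-4,0,0,0],[160,-4,0,0,0],[160,-4,0,0,0],[160,0,0,0,0]],
])

```text
time_s: 7.07
ee_pos: [0.4463, -0.3444, 0.1814]
eef_rot: [2.117, 1.559, -0.719]
force: [-0.2, -0.5, 0.2]
grip_width: 0.035
```

Run:
```python
from h import *
st(); snap("wrist","w5")
snap("scene","s5")
```

```text
t 7.07 tcp [ 0.4463 -0.3444  0.1814] toolx [ 0.009 -0.008 -1.   ] y [ 0.301 -0.954  0.01 ] z [-0.954 -0.301 -0.006] F [-0.2 -0.5  0.2] w 0.0350 q [-0.72  0.34  1.52  0.    1.27  0.54]
```

View pics/w5.png

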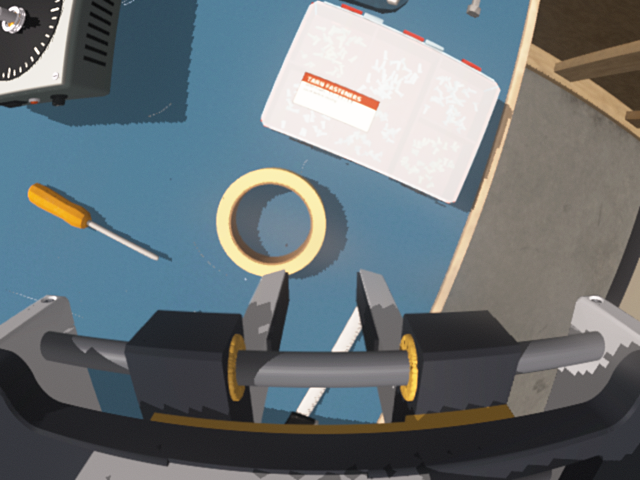

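View pics/s5.png

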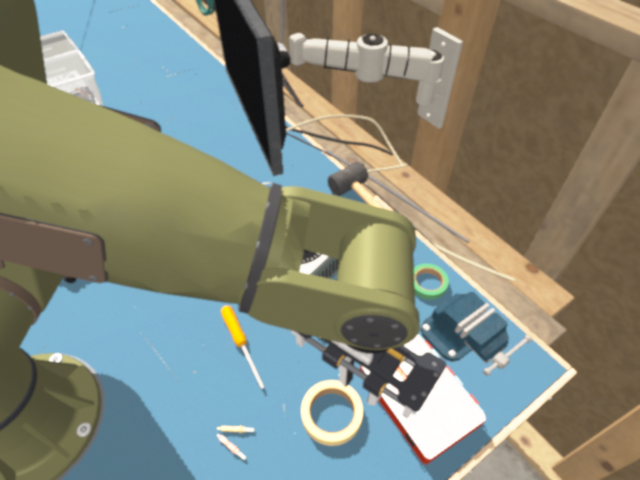

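The tape lies flat at image (272,222) in the wrist view, clear of the case, caliper and screwdriver. Next I place the wrist camera straight above the spindle.

Request:
play_rows([
  [[160,0,-2.0,-1.0,0],[160,0,-3.2,-1.6,0],[160,0,-3.2,-1.6,0],[160,0,-3.2,-1.6,0],[160,0,-3.2,-1.6,0],[160,0,-3.2,-1.6,0],[160,0,-3.2,-1.6,0],[160,0,-3.2,-1.6,0],[160,2,-2.6,-1.4,0],[160,3,-1.6,-0.5,0],[160,2,0,0,0],[160,0,0,0,0]],
])

```text
time_s: 8.17
ee_pos: [0.4898, -0.0262, 0.0983]
eef_rot: [-0.433, 1.562, 3.016]
force: [0.0, -0.3, -1.0]
grip_width: 0.0347
```

Run:
```python
from h import *
o,_=st(); snap("wrist","w6")
p=proj("wrist",[.566,-.006,.125],o); print(p)
im=cv2.imread("pics/w6_raw.png")
x,y=p.astype(int); x0=x-60;y0=max(y-45,0); cv2.imwrite("pics/w6z.png",cv2.resize(im[y0:y0+90,x0:x0+120],None,fx=6,fy=6,interpolation=cv2.INTER_CUBIC)); print(x0,y0)
```

```text
t 8.17 tcp [ 0.4898 -0.0262  0.0983] toolx [-0.009  0.001 -1.   ] y [ 0.303 -0.953 -0.004] z [-0.953 -0.303  0.008] F [ 0.  -0.3 -1. ] w 0.0347 q [-0.13  0.3   1.8  -0.    1.06  1.14]
[335.33362792 128.89155481]
275 83
```

View pics/w6.png

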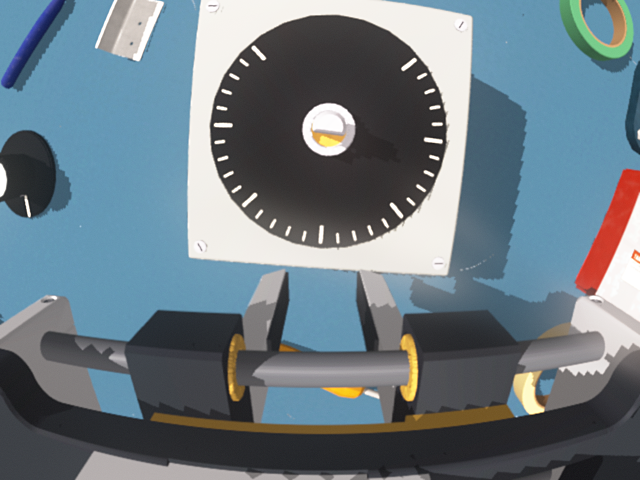

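View pics/w6z.png

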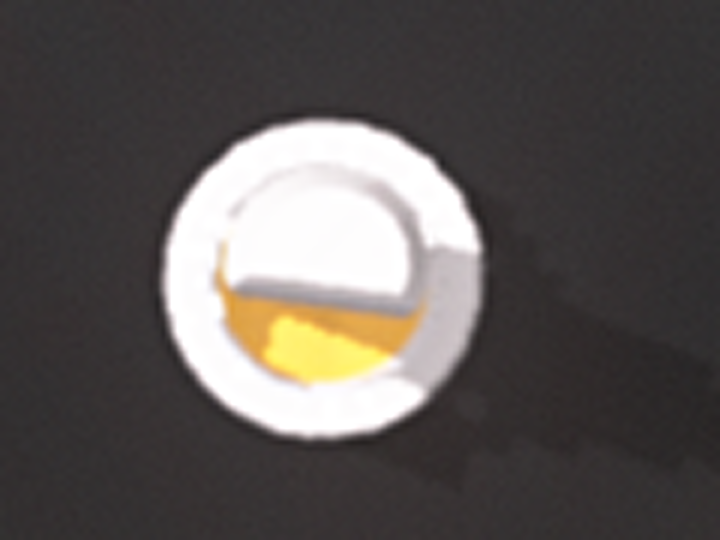

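The wrist view looks straight down on the spindle at (327,129). The flat's edge is sharp, running from (314,131) to (344,135), with the D's body above it and the flat facing down in the image, towards the robot.

```bash
cat >> h.py <<'E'
def circ(P):
    P=np.asarray(P)[:,:2]; A=np.c_[2*P,np.ones(len(P))]; s=np.linalg.lstsq(A,(P**2).sum(1),rcond=None)[0]; return s[:2],np.sqrt(s[2]+s[0]**2+s[1]**2)
E
python3 - <<'E'
from h import *
o=ctrl.get_obs(); im=cv2.imread("pics/w6_raw.png"); g=im.max(2)
# plate circle
m=(g<110).astype(np.uint8); m[:, :195]=0;m[:,460:]=0;m[255:]=0
m=cv2.morphologyEx(m,cv2.MORPH_CLOSE,np.ones((9,9)))
c=max(cv2.findContours(m,cv2.RETR_EXTERNAL,cv2.CHAIN_APPROX_NONE)[0],key=cv2.contourArea)
print("plate",circ([onz("wrist",p[0],.094,o) for p in c]))
m=(g>115).astype(np.uint8); m[:, :295]=0;m[:,362:]=0;m[:95]=0;m[163:]=0
c=max(cv2.findContours(m,cv2.RETR_EXTERNAL,cv2.CHAIN_APPROX_NONE)[0],key=cv2.contourArea)
print("washer",circ([onz("wrist",p[0],.1025,o) for p in c]))
# edges: per column profiles, sub-pixel
z=cv2.resize(im[83:173,275:395],None,fx=6,fy=6,interpolation=cv2.INTER_CUBIC).astype(float)
top=[];bot=[]
for x in range(250,400,5):
    gr=z[255:330,x,0]  # blue channel: white 255 -> grey -> orange low
    d=np.diff(gr); 
    i=np.argmax(gr<205); top.append((x,255+i)); j=np.argmax(gr<90); bot.append((x,255+j))
for n,e,h in(("top",top,.125),("bot",bot,.103)):
    e=np.array(e,float); k=np.polyfit(e[:,0],e[:,1],1); r=e[:,1]-np.polyval(k,e[:,0]); ok=abs(r)<3; k=np.polyfit(e[ok,0],e[ok,1],1)
    uv=[(275+(x+.5)/6-.5,83+(np.polyval(k,x)+.5)/6-.5) for x in(250,400)]
    a,b=[onz("wrist",u,h,o) for u in uv]; d=b-a; nrm=np.array([d[1],-d[0]]); 
    if nrm[0]>0:nrm=-nrm
    print(n,k,ok.sum(),a,b,"facing deg",np.degrees(np.arctan2(nrm[1],nrm[0])))
# tip arc centre guess: zoom circle of tip
print("tip", onz("wrist",(275+(325)/6,83+275/6),.125,o))
E
```

```text
plate (array([ 0.56754115, -0.00432362]), np.float64(0.05985027730588405))
washer (array([ 0.56739648, -0.00418887]), np.float64(0.012525888518665509))
top [1.31835373e-01 2.44583092e+02] 30 [5.64944631e-01 5.26420955e-04 1.25000000e-01] [ 0.56677579 -0.00969004  0.125     ] facing deg -169.8384402507284
bot [1.39132369e-01 2.66563144e+02] 30 [0.56388031 0.00064384 0.103     ] [ 0.56589121 -0.01105744  0.103     ] facing deg -170.2487854686933
tip [ 0.56655416 -0.00453693  0.125     ]
```

Request:
play_rows([
  [[160,-3,0,0,0],[160,-3,0,0,0],[160,0,2.45,-2.65,0],[160,0,2.45,-2.65,0],[160,0,2.45,-2.65,0],[160,0,0,0,-7],[160,0,0,0,-7],[160,0,0,0,-7],[160,0,0,0,-7],[160,0,0,0,-7],[160,0,0,0,-7],[160,0,0,0,-7]],
])

```text
time_s: 9.22
ee_pos: [0.5906, -0.0746, 0.1645]
eef_rot: [1.782, 1.57, -0.193]
force: [0.0, 0.4, 0.5]
grip_width: 0.0347
```

Request:
play_rows([
  [[160,0,0,0,-7],[160,0,0,0,-7],[160,0,0,0,-7],[160,0,0,0,-7],[160,0,0,0,-7],[160,0,0,0,-6],[160,2,0,0,0],[160,2,0,0,0],[160,1.5,0,0,0],[160,0,0,0,0],[160,0,0,0,0],[160,0,0,0,0]],
])

```text
time_s: 10.22
ee_pos: [0.5912, -0.0741, 0.1101]
eef_rot: [1.077, 1.569, -0.189]
force: [-0.4, 0.0, 0.2]
grip_width: 0.0348
```

Run:
```python
from h import *
o,_=st(); snap("wrist","w7")
p=proj("wrist",[.5674,-.0042,.125],o); print(p)
im=cv2.imread("pics/w7_raw.png")
x,y=p.astype(int); x0=x-60;y0=max(y-45,0); cv2.imwrite("pics/w7z.png",cv2.resize(im[y0:y0+90,x0:x0+120],None,fx=6,fy=6,interpolation=cv2.INTER_CUBIC)); print(x0,y0)
```

```text
t 10.22 tcp [ 0.5912 -0.0741  0.1101] toolx [ 0.002 -0.    -1.   ] y [0.954 0.301 0.002] z [ 0.301 -0.954  0.001] F [-0.4  0.   0.2] w 0.0348 q [-0.19  0.49  1.49 -0.    1.16 -0.49]
[317.29217001 143.11363432]
257 98
```

View pics/w7.png

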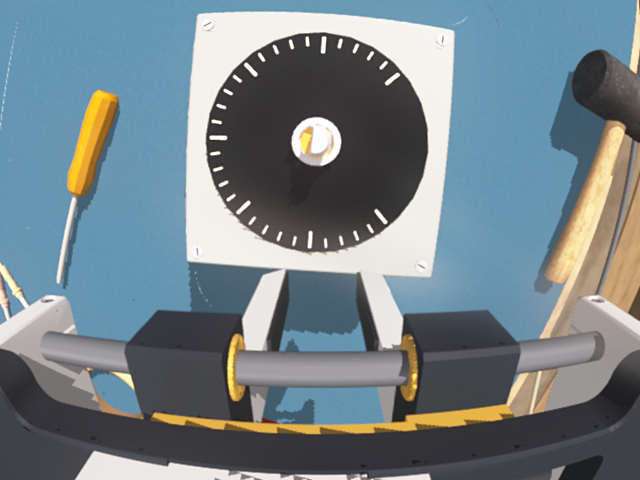

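View pics/w7z.png

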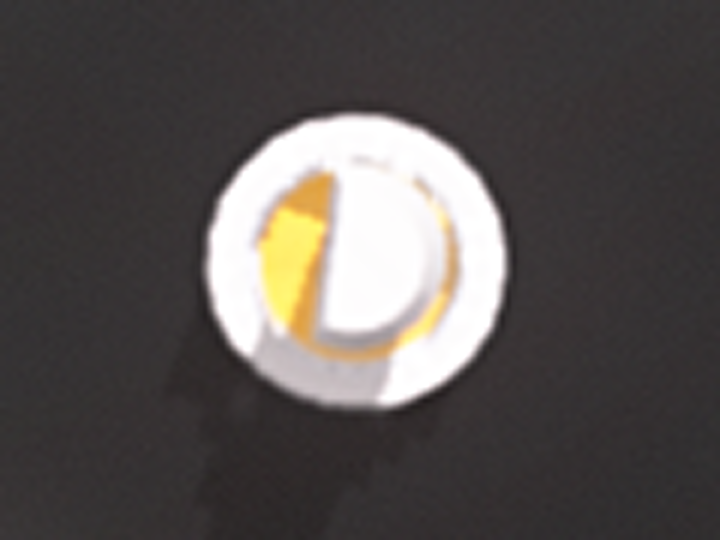

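The second view, turned 90°, shows the same D at (317,141) with its flat edge nearly vertical in the image. From the pair I can solve for the camera bias.

Run:
```python
from h import *
o=ctrl.get_obs(); im=cv2.imread("pics/w7_raw.png"); g=im.max(2)
m=(g<110).astype(np.uint8); m[:, :195]=0;m[:,450:]=0;m[255:]=0
m=cv2.morphologyEx(m,cv2.MORPH_CLOSE,np.ones((9,9)))
c=max(cv2.findContours(m,cv2.RETR_EXTERNAL,cv2.CHAIN_APPROX_NONE)[0],key=cv2.contourArea)
pl,r=circ([onz("wrist",p[0],.094,o) for p in c]); print("plate",pl,r)
m=(g>115).astype(np.uint8); m[:, :285]=0;m[:,350:]=0;m[:110]=0;m[172:]=0
c=max(cv2.findContours(m,cv2.RETR_EXTERNAL,cv2.CHAIN_APPROX_NONE)[0],key=cv2.contourArea)
wa,r=circ([onz("wrist",p[0],.1025,o) for p in c]); print("washer",wa,r)
z=cv2.resize(im[98:188,257:377],None,fx=6,fy=6,interpolation=cv2.INTER_CUBIC).astype(float)
e=[]
for y in range(190,325,5):
    gr=z[y,285:400,0]; j=len(gr)-1-np.argmax(gr[::-1]<150) if 0 else np.argmax(np.diff(gr)); e.append((y,285+j))
e=np.array(e,float); k=np.polyfit(e[:,0],e[:,1],1); ok=abs(e[:,1]-np.polyval(k,e[:,0]))<4; k=np.polyfit(e[ok,0],e[ok,1],1)
a,b=[onz("wrist",(257+(np.polyval(k,y)+.5)/6-.5,98+(y+.5)/6-.5),.125,o) for y in(190,325)]
d=b-a; n=np.array([d[1],-d[0]]); n*=-np.sign(n[0]); print(ok.sum(),k,a,b,"facing",np.degrees(np.arctan2(n[1],n[0])))
# bias solve in tool y,z
def B(y,z): return np.array([y[:2],z[:2]]).T
R1=B(np.array([.303,-.953]),np.array([-.953,-.303])); R2=B(np.array([.954,.301]),np.array([.301,-.954]))
for p1,p2 in((np.array([.56754,-.00432]),pl),(np.array([.56740,-.00419]),wa)):
    b=np.linalg.solve(R1-R2,p1-p2); print("bias yz",b,"true",p1-R1@b)
# knob, top view: cap & skirt
t=cv2.imread("pics/t4_raw.png")
print("plate top", proj("top",[.567,-.004,.094]))
s=(t[260:320,170:240].max(2)<70).astype(np.uint8)
```

```text
plate [ 0.56610627 -0.00325329] 0.05896722482730418
washer [ 0.56612016 -0.00317564] 0.012275636312114868
26 [-1.66979789e-01  3.66631369e+02] [0.56353185 0.00113331 0.125     ] [ 0.56494127 -0.00886882  0.125     ] facing -171.9791647230339
bias yz [ 0.00020252 -0.00124846] true [ 0.56628885 -0.00450528]
bias yz [ 0.00021982 -0.00113472] true [ 0.566252   -0.00432433]
plate top [308.32853307 247.71883219]
```

Request:
play_rows([
  [[0,-2,0,0,0],[0,-3,0,0,0],[0,-3,0,0,0],[0,0,-1.6,-2.9,0],[0,0,-1.6,-2.9,0],[0,0,-1.6,-2.9,0],[0,0,-1.6,-2.9,0],[0,0,-1.6,-2.9,0],[0,0,1.4,-3.4,0],[0,0,1.4,-3.4,0],[0,0,1.4,-3.4,0],[0,0,1.4,-3.4,0]],
])

```text
time_s: 11.27
ee_pos: [0.4832, 0.1889, 0.1901]
eef_rot: [1.566, 1.568, 0.301]
force: [1.0, -1.3, -0.3]
grip_width: 0.0938
```

Request:
play_rows([
  [[0,3,0,0,0],[0,3,0,0,0],[0,3,0,0,0],[0,2,0,0,0],[0,0,0,0,0],[0,0,0,0,0],[0,0,0,0,0]],
])

```text
time_s: 11.85
ee_pos: [0.4841, 0.1874, 0.0805]
eef_rot: [1.577, 1.568, 0.312]
force: [0.7, 0.0, -0.1]
grip_width: 0.0941
```

Run:
```python
from h import *
o,_=st(); snap("wrist","w8")
p=proj("wrist",[.462,.258,.043],o); print(p)
im=cv2.imread("pics/w8_raw.png")
x,y=p.astype(int); x0=x-70;y0=max(y-60,0); cv2.imwrite("pics/w8z.png",cv2.resize(im[y0:y0+120,x0:x0+150],None,fx=5,fy=5,interpolation=cv2.INTER_CUBIC)); print(x0,y0)
```

```text
t 11.85 tcp [0.4841 0.1874 0.0805] toolx [ 0.003  0.001 -1.   ] y [0.954 0.301 0.003] z [ 0.301 -0.954 -0.   ] F [ 0.7  0.  -0.1] w 0.0941 q [ 0.3   0.37  1.74  0.    1.03 -0.01]
[321.50166    143.81973875]
251 83
```

View pics/w8.png

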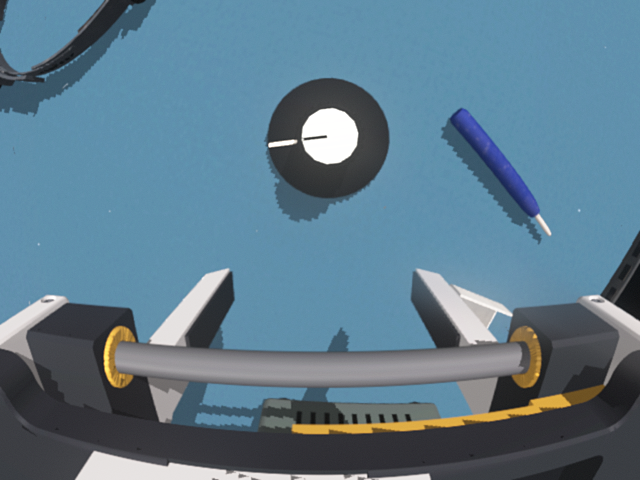

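View pics/w8z.png

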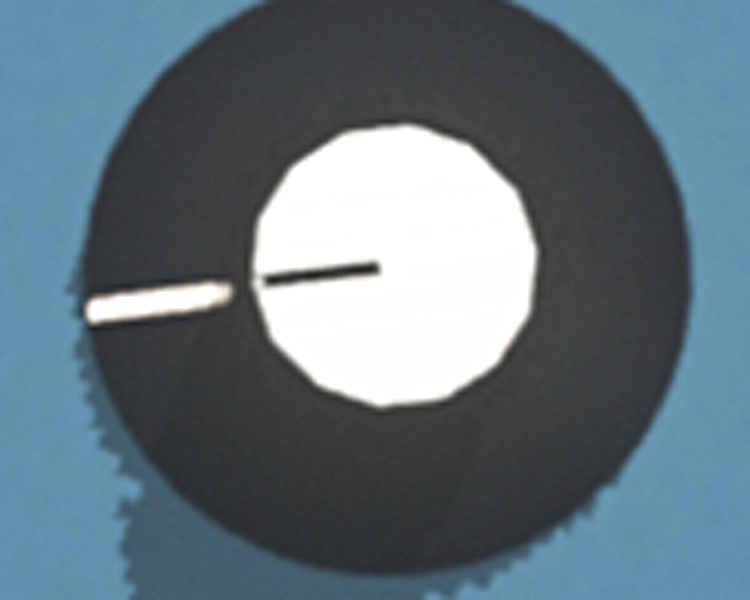

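The knob sits at (329,136) with its cap. The pointer points left in the image, from (269,145) to (296,141). The blue pen at right is clear of the fingers' path.

Run:
```python
from h import *
o,_=st(); im=cv2.imread("pics/w8_raw.png")
f=lambda x,y:(251+(x+.5)/5-.5,83+(y+.5)/5-.5)
def ang(a,b,h):
    A,B=onz("wrist",f(*a),h,o),onz("wrist",f(*b),h,o); d=B-A; return np.degrees(np.arctan2(d[1],d[0]))
print("cap line",ang((379,268),(265,281),.043),"skirt",ang((228,291),(92,312),.006))
m=(im.max(2)>200).astype(np.uint8); m[:, :301]=0;m[:,362:]=0;m[:105]=0;m[168:]=0
c=max(cv2.findContours(m,cv2.RETR_EXTERNAL,cv2.CHAIN_APPROX_NONE)[0],key=cv2.contourArea)
cap,r=circ([onz("wrist",p[0],.043,o) for p in c]); print("cap",cap,r)
m=(im.max(2)<85).astype(np.uint8); m[:, :262]=0;m[:,395:]=0;m[:72]=0;m[200:]=0
c=max(cv2.findContours(m,cv2.RETR_EXTERNAL,cv2.CHAIN_APPROX_NONE)[0],key=cv2.contourArea)
sk,r=circ([onz("wrist",p[0],.006,o) for p in c]); print("skirt",sk,r)
p=onz("wrist",f(92,312),.006,o);print("pointer end from centre",np.degrees(np.arctan2(*(p[:2]-sk)[::-1])))
y=np.array([.954,.301]);z=np.array([.301,-.954]); b=y*.0002-z*.0012
for q in(cap,sk):
    k=q-b; d=k-o["ee_pos"][:2]; print("true",k,"dy,dz cm",d@y*100,d@z*100)
```

```text
t 11.90 tcp [0.4841 0.1874 0.0806] toolx [ 0.003  0.001 -1.   ] y [0.954 0.301 0.003] z [ 0.301 -0.954  0.   ] F [-0.4 -0.3  0.2] w 0.0939 q [ 0.3   0.37  1.74  0.    1.03 -0.01]
cap line -156.07041305420765 skirt -154.67827114659423
cap [0.46493116 0.2639687 ] 0.015924449855535365
skirt [0.46628706 0.26421932] 0.03972177110036266
pointer end from centre -156.0624614187403
true [0.46510156 0.2627637 ] dy,dz cm 0.4530992301832536 -7.767167480473349
true [0.46645746 0.26301432] dy,dz cm 0.589996061120612 -7.750264105440271
```

Request:
play_rows([
  [[0,0,0.1,-2.0,0],[0,0,0.2,-3.0,0],[0,0,0.22,-2.76,0],[0,0,0,0,0],[0,2,0,0,0],[0,2,0,0,0],[0,1.5,0,0,0],[0,0,0,0,0],[0,0,0,0,0]],
])

```text
time_s: 12.65
ee_pos: [0.4652, 0.2625, 0.0244]
eef_rot: [1.67, 1.57, 0.404]
force: [0.6, 0.8, 0.0]
grip_width: 0.0943
```

Run:
```python
from h import *
st(); snap("wrist","w9")
```

```text
t 12.65 tcp [0.4652 0.2625 0.0244] toolx [ 0.001  0.    -1.   ] y [0.954 0.301 0.001] z [ 0.301 -0.954 -0.   ] F [0.6 0.8 0. ] w 0.0943 q [ 0.45  0.49  1.73 -0.    0.93  0.14]
```

View pics/w9.png

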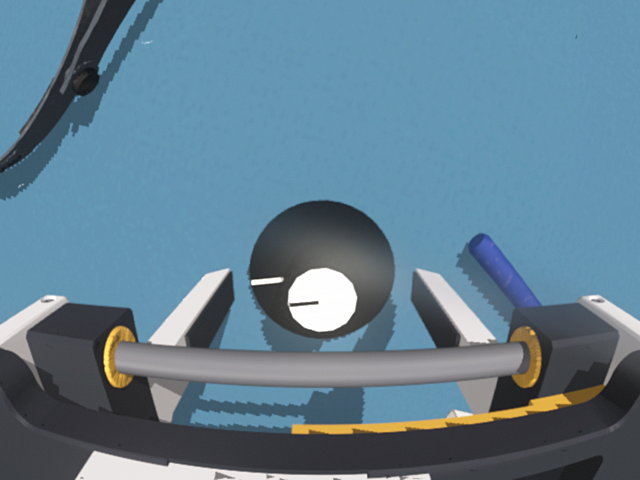

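Knob is centred between the open fingers (cap at (322,300)). The blue pen lies near the right finger, so I'll check that gap before the last centimetre.

Run:
```python
from h import *
o,Rm=st()
for uv in((470,242),(495,290),(530,308)):
    for h in(.004,.012): print(uv,h,(Rm.T@(onz("wrist",uv,h,o)-o["ee_pos"])*1000).round(0))
im=cv2.imread("pics/w9_raw.png")
m=(im.max(2)>200).astype(np.uint8); m[:, :285]=0;m[:,362:]=0;m[:262]=0;m[336:]=0
c=max(cv2.findContours(m,cv2.RETR_EXTERNAL,cv2.CHAIN_APPROX_NONE)[0],key=cv2.contourArea)
cap,r=circ([onz("wrist",p[0],.043,o) for p in c]); print("cap",cap,r,Rm.T@(np.r_[cap,0]-o["ee_pos"]))
```

```text
t 12.70 tcp [0.4655 0.2628 0.025 ] toolx [ 0.002  0.001 -1.   ] y [0.954 0.301 0.002] z [ 0.301 -0.954 -0.   ] F [ 0.5 -0.5  0.5] w 0.0939 q [ 0.45  0.49  1.72 -0.    0.93  0.14]
(470, 242) 0.004 [ 21.  88. -20.]
(470, 242) 0.012 [ 13.  84. -22.]
(495, 290) 0.004 [ 21. 109.  12.]
(495, 290) 0.012 [ 13. 105.   8.]
(530, 308) 0.004 [ 21. 139.  26.]
(530, 308) 0.012 [ 13. 133.  22.]
cap [0.4661854 0.2646584] 0.014824007423985772 [ 0.02498781  0.00117585 -0.00160632]
```

Request:
play_rows([
  [[0,0.7,0.05,0,0],[0,0.6,0,0,0],[0,0,0,0,0],[255,0,0,0,0],[255,0,0,0,0],[255,0,0,0,0],[255,0,0,0,0],[255,0,0,0,0],[255,0,0,0,0],[255,0,0,0,0]],
], newtons=45)

```text
time_s: 13.53
ee_pos: [0.4652, 0.2628, 0.0105]
eef_rot: [2.118, 1.571, 0.853]
force: [-0.3, 0.2, -0.8]
grip_width: 0.0509
```

Request:
play_rows([
  [[255,0,0,0,0],[255,0,0,0,0],[255,0,0,0,0]],
])

```text
time_s: 13.78
ee_pos: [0.4651, 0.2628, 0.0105]
eef_rot: [-0.672, 1.571, -1.937]
force: [0.4, 0.2, 1.0]
grip_width: 0.0393
```

Request:
play_rows([
  [[255,-1,0,0,0],[255,-3,0,0,0],[255,-4,0,0,0],[255,-4,0,0,0],[255,-4,0,0,0],[255,-2,0,0,0],[255,0,0,0,5],[255,0,0,0,5],[255,0,0,0,5],[255,0,0,0,0],[255,0,0,0,0]],
])

```text
time_s: 14.7
ee_pos: [0.4651, 0.2628, 0.1909]
eef_rot: [2.002, 1.571, 0.477]
force: [0.0, 0.5, -1.3]
grip_width: 0.0394
```

Run:
```python
from h import *
st(); snap("wrist","w10",(200,150,440,340),3.3); snap("scene","s10",(120,60,340,230),3.5)
```

```text
t 14.70 tcp [0.4651 0.2628 0.1909] toolx [ 0.  0. -1.] y [0.999 0.047 0.   ] z [ 0.047 -0.999 -0.   ] F [ 0.   0.5 -1.3] w 0.0394 q [0.45 0.28 1.59 0.   1.28 0.4 ]
```

View pics/w10.png

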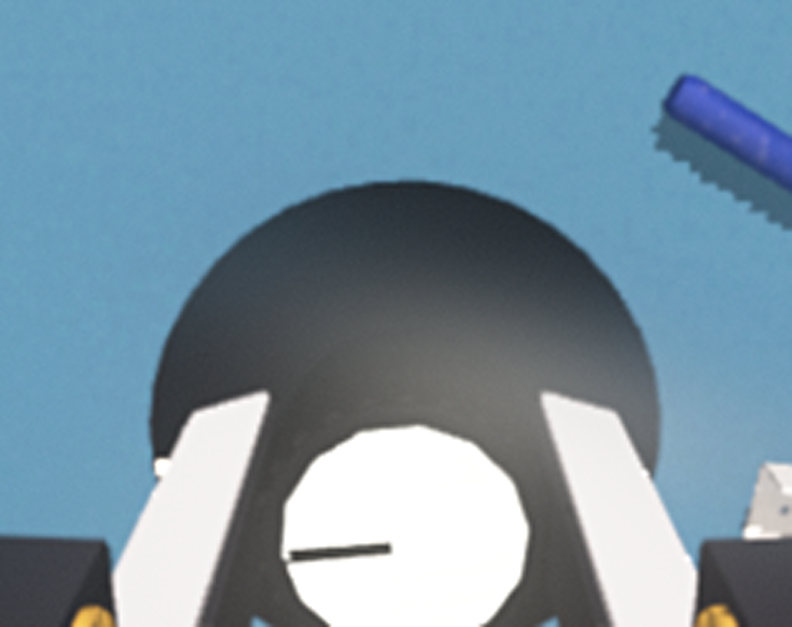

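View pics/s10.png

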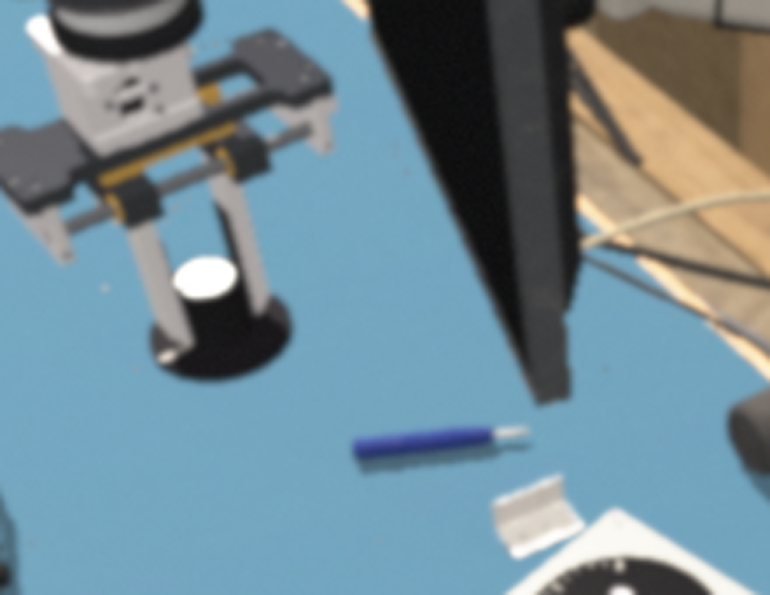

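The knob is held upright and lifted off the bench. The cap line is visible from (288,318) to (318,316) in raw wrist pixels.

Run:
```python
from h import *
o,Rm=st(); im=cv2.imread("pics/w10_raw.png")
f=lambda x,y:(200+(x+.5)/3.3-.5,150+(y+.5)/3.3-.5)
h=o["ee_pos"][2]+.0325
A,B=onz("wrist",f(390,547),h,o),onz("wrist",f(290,556),h,o); d=B-A; print("pointer",np.degrees(np.arctan2(d[1],d[0])))
t=Rm.T@(np.c_[A,B]-o["ee_pos"][:,None]); print(t.T*1000)
m=(im.max(2)>215).astype(np.uint8); m[:, :283]=0;m[:,363:]=0;m[:276]=0;m[334:]=0
c=max(cv2.findContours(m,cv2.RETR_EXTERNAL,cv2.CHAIN_APPROX_NONE)[0],key=cv2.contourArea)
P=[onz("wrist",p[0],h,o) for p in c if p[0][1]<333]
cap,r=circ(P); print("cap",r,Rm.T@(np.r_[cap,h]-o["ee_pos"])*1000)
# skirt far edge
m=(im.max(2)<100).astype(np.uint8); m[:, :240]=0;m[:,405:]=0;m[:195]=0;m[262:]=0
c=max(cv2.findContours(m,cv2.RETR_EXTERNAL,cv2.CHAIN_APPROX_NONE)[0],key=cv2.contourArea)
hs=o["ee_pos"][2]-.0045
P=[onz("wrist",p[0],hs,o) for p in c if p[0][1]<255]; P=np.array(P)
s,r=circ(P); print("skirt",r,Rm.T@(np.r_[s,hs]-o["ee_pos"])*1000)
```

```text
t 14.80 tcp [0.4651 0.2628 0.1906] toolx [-0.  0. -1.] y [ 0.999  0.047 -0.   ] z [ 0.047 -0.999 -0.   ] F [ 0.2 -0.5 -1.1] w 0.0395 q [0.45 0.28 1.59 0.   1.28 0.4 ]
pointer -171.02861553882212
[[-32.49996668  -1.72339641  -0.62443883]
 [-32.49977713 -15.05302315   0.84526035]]
cap 0.01387768373026296 [-32.49997155   0.72300548  -3.65591768]
skirt 0.026353737193327356 [  4.5002208   -0.50819415 -19.66078882]
```

Request:
play_rows([
  [[255,0,-0.1,2.0,0],[255,0,-0.18,3.6,0],[255,0,-0.18,3.9,0],[255,0,-0.18,3.9,0],[255,0,-0.18,3.9,0],[255,0,-0.18,4.0,0],[255,0,2.2,1.3,0],[255,0,2.6,1.6,0],[255,0,2.6,1.6,0],[255,0,1.5,0.8,0],[255,0,1.0,0.6,0],[255,0,0,0,0]],
])

```text
time_s: 15.8
ee_pos: [0.5671, -0.006, 0.1899]
eef_rot: [-1.504, 1.57, -3.03]
force: [0.4, -0.4, -0.6]
grip_width: 0.0392
```

Request:
play_rows([
  [[255,1.5,0,0,0],[255,1.5,0,0,0],[255,1,0,0,0],[255,0,0,0,0],[255,0,0,0,0]],
])

```text
time_s: 16.22
ee_pos: [0.5657, -0.0047, 0.1506]
eef_rot: [-1.728, 1.57, 3.03]
force: [-0.1, -0.9, 0.2]
grip_width: 0.0393
```

Run:
```python
from h import *
o,Rm=st(); d=np.array([.5663,-.0044,0])-o["ee_pos"]; print((Rm.T@d*100).round(2))
snap("wrist","w11"); snap("scene","s11",(220,180,380,310),5)
```

```text
t 16.22 tcp [ 0.5657 -0.0047  0.1506] toolx [-0.001  0.    -1.   ] y [ 0.999  0.045 -0.001] z [ 0.045 -0.999 -0.   ] F [-0.1 -0.9  0.2] w 0.0393 q [-0.07  0.38  1.54  0.    1.22 -0.12]
[15.06  0.07 -0.03]
```

View pics/s11.png

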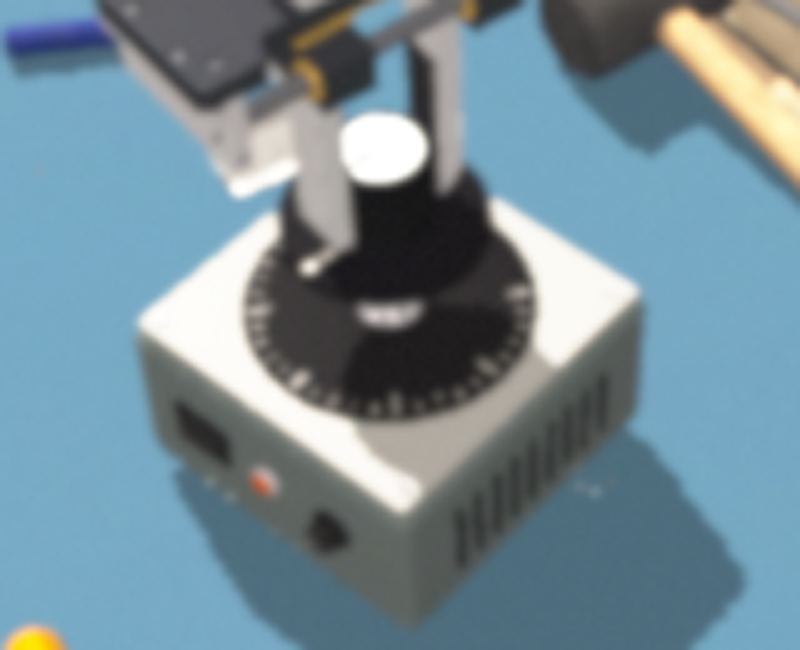

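View pics/w11.png

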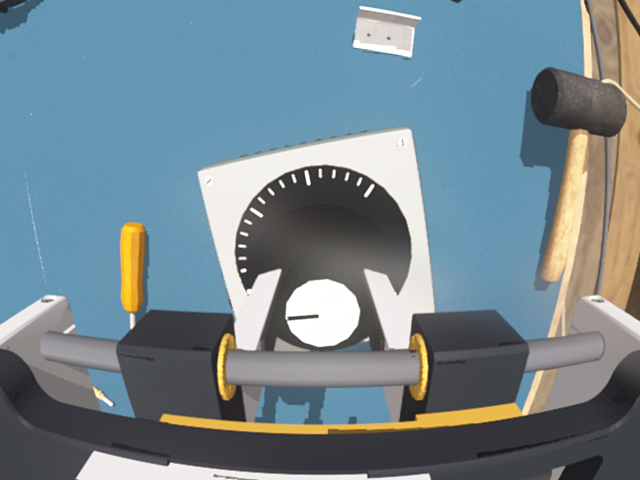

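The knob hangs over the spindle with about 15 mm to go. I'll lower slowly and watch the force.

Request:
play_rows([
  [[255,0,0.06,-0.03,0],[255,1.0,0,0,0],[255,0.4,0,0,0],[255,0.2,0,0,0],[255,0.1,0,0,0],[255,0,0,0,0]],
])

```text
time_s: 16.82
ee_pos: [0.5665, -0.0047, 0.1331]
eef_rot: [-1.676, 1.57, 3.08]
force: [0.4, -0.2, -1.3]
grip_width: 0.0389
```

Request:
play_rows([
  [[255,0.1,0,0,0],[255,0.1,0,0,0],[255,0.1,0,0,0],[255,0,0,0,0]],
])

```text
time_s: 17.15
ee_pos: [0.5666, -0.0047, 0.1303]
eef_rot: [-1.686, 1.571, 3.07]
force: [0.4, 0.7, -0.5]
grip_width: 0.0391
```

Request:
play_rows([
  [[255,0.2,0,0,0],[255,0.2,0,0,0],[255,0.2,0,0,0],[255,0.2,0,0,0],[255,0.2,0,0,0],[255,0,0,0,0]],
])

```text
time_s: 17.65
ee_pos: [0.5665, -0.0046, 0.1199]
eef_rot: [-1.762, 1.57, 2.994]
force: [-0.7, 0.9, -1.2]
grip_width: 0.0393
```

Request:
play_rows([
  [[255,0.2,0,0,0],[255,0.2,0,0,0],[255,0.2,0,0,0],[255,0.2,0,0,0],[255,0.1,0,0,0],[255,0,0,0,0],[255,0,0,0,0]],
])

```text
time_s: 18.23
ee_pos: [0.5666, -0.0046, 0.1116]
eef_rot: [1.28, 1.571, -0.247]
force: [-2.4, -0.2, 3.3]
grip_width: 0.0389
```

Request:
play_rows([
  [[255,0.1,0,0,0],[255,0.1,0,0,0],[255,0.05,0,0,0],[255,0,0,0,0],[255,0,0,0,0],[255,0,0,0,0]],
], newtons=60)

```text
time_s: 18.73
ee_pos: [0.5667, -0.0047, 0.1096]
eef_rot: [1.304, 1.57, -0.223]
force: [-5.0, 0.2, 7.4]
grip_width: 0.0392
```

Request:
play_rows([
  [[255,0.05,0,0,0],[255,0.05,0,0,0],[255,0,0,0,0],[255,0,0,0,0]],
])

```text
time_s: 19.07
ee_pos: [0.5668, -0.0047, 0.1093]
eef_rot: [1.384, 1.57, -0.143]
force: [-8.2, -0.6, 15.9]
grip_width: 0.039
```

Request:
play_rows([
  [[255,0,-0.04,0,0],[255,0,0,0,0],[255,0.03,0,0,0],[255,0,0,0,0],[255,0,0,0,0]],
])

```text
time_s: 19.48
ee_pos: [0.5667, -0.0047, 0.1093]
eef_rot: [1.438, 1.569, -0.089]
force: [-6.6, -0.5, 16.7]
grip_width: 0.039
```

Run:
```python
from h import *
o,Rm=st(); print(o["moment"])
snap("wrist","w12"); snap("scene","s12",(220,180,380,310),5); snap("top","t12")
```

```text
t 19.48 tcp [ 0.5667 -0.0047  0.1093] toolx [ 0.002 -0.    -1.   ] y [0.999 0.044 0.002] z [ 0.044 -0.999  0.   ] F [-6.6 -0.5 16.7] w 0.0390 q [-0.07  0.43  1.58 -0.    1.13 -0.12]
[0.06898991 1.39667346 0.00554341]
```

View pics/s12.png

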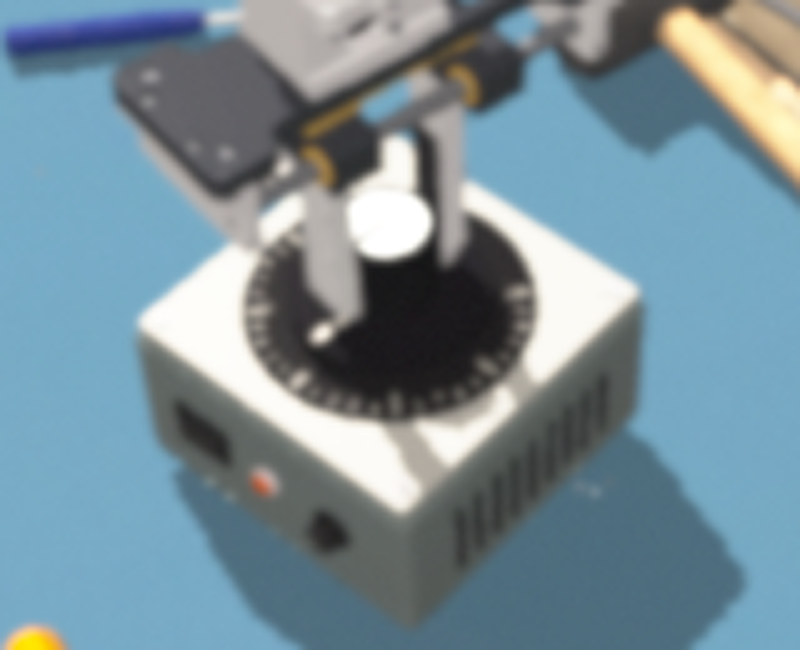

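View pics/w12.png

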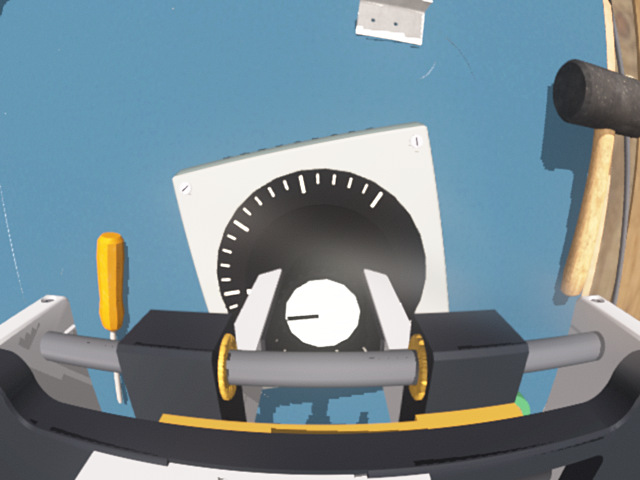

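View pics/t12.png

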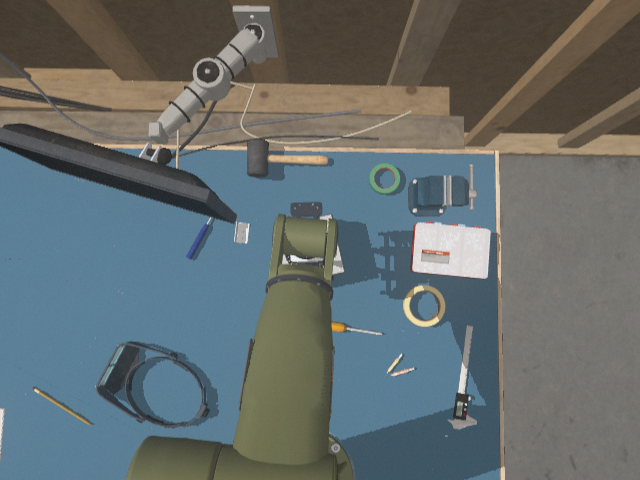

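The force has jumped, but a stop has to be told apart from side friction. I'll ease the side load and press a little more.

Request:
play_rows([
  [[255,0,-0.06,0,0],[255,0,0,0,0],[255,0,0,0,0]],
])

```text
time_s: 19.88
ee_pos: [0.5666, -0.0047, 0.1093]
eef_rot: [1.495, 1.567, -0.031]
force: [-2.4, 0.7, 14.5]
grip_width: 0.0392
```

Request:
play_rows([
  [[255,0.05,0,0,0],[255,0,0,0,0],[255,0,0,0,0]],
])

```text
time_s: 20.13
ee_pos: [0.5667, -0.0047, 0.1093]
eef_rot: [1.481, 1.567, -0.046]
force: [-5.1, 0.2, 18.6]
grip_width: 0.0393
```

Request:
play_rows([
  [[255,0,-0.05,0,0],[255,0.05,0,0,0],[255,0,0,0,0],[255,0,0,0,0]],
])

```text
time_s: 20.47
ee_pos: [0.5666, -0.0047, 0.1092]
eef_rot: [1.485, 1.566, -0.041]
force: [-3.4, 0.7, 21.5]
grip_width: 0.0391
```

Run:
```python
from h import *
st(); snap("wrist","w13",(200,150,440,340),3.3)
a,b=[cv2.imread(f"pics/{n}_raw.png") for n in("w11","w13")]
for im in(a,b):
    m=(im.max(2)>215).astype(np.uint8); m[:, :280]=0;m[:,365:]=0;m[:270]=0;m[346:]=0
    c=max(cv2.findContours(m,cv2.RETR_EXTERNAL,cv2.CHAIN_APPROX_NONE)[0],key=cv2.contourArea); print(cv2.boundingRect(c))
```

```text
t 20.47 tcp [ 0.5666 -0.0047  0.1092] toolx [ 0.005 -0.    -1.   ] y [0.999 0.044 0.005] z [ 0.044 -0.999  0.   ] F [-3.4  0.7 21.5] w 0.0391 q [-0.07  0.43  1.58  0.    1.13 -0.12]
(286, 279, 74, 67)
(286, 279, 74, 67)
```

View pics/w13.png

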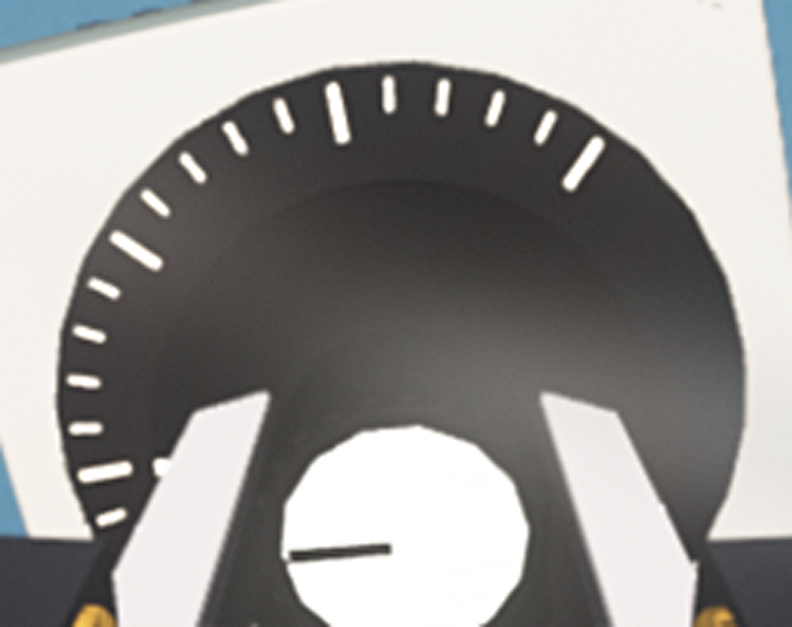

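The cap's outline in the wrist picture is the same as before the fit, so the knob hasn't slipped in the pads. The tool no longer sinks when the push rises, so the knob is on its stop. Handing in.

```bash
python3 -c "
from h import *
print(ctrl.hand_in()); st()"
```

```text
the job is handed in; nothing more can be done
None
the job is handed in; nothing more can be done
```

The masking tape is off the spindle and lying flat on the free bench at front right. The knob is on the spindle, pressed home and still in the gripper at 60 N, so you can tighten the grub screw. I handed the job in at about 20.5 s.

- **Alignment:** I measured the spindle's flat facing about -171°, from two wrist views (-170° and -172°). The pointer of the held knob was also at -171°. The knob slid on with no sign of a jam.
- **Pressed home:** The washer's force rose by about 2 N/mm, as expected. The tool then stopped at 0.1092–0.1093 m, where 0.1095 m was expected, while the push rose from 14 to 21.5 N. That is past the washer's 10 N, so I take it as the hard stop.
- **Grip:** The cap's outline in the wrist camera was identical before and after the fit, so the knob did not slip in the pads.
- **Side force:** About 3 N still acts along x. I reduced it from about 8 N but did not remove it.
- **Camera disagreement:** The fixed top camera's rough reading put the spindle about 5 mm away from the two wrist views. I used the wrist views, and the fit bore that out.
- **Other things:** In the last pictures the loose items in view looked unmoved. The arm hid most of the screwdriver from the top camera, but the wrist camera showed it.

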